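# Turn a cavity filter's lid to its swing bolt and raise the bolt

## Task

Push the eared round lid of the cavity round on its pot, without lifting it off, until the open notch in its forked ear faces the swing bolt; then lift the lying bolt by its nut fully upright so that it stands in the notch, and let go. Leave the other things on the bench where they are.

Things in the scene. Friction and masses are not known exactly. Their poses are not given: they have to be found in the camera images.
- cavity: Fixed aluminium cavity unit: round open pot, 110 mm in diameter, rim 52 mm high, on a foot plate 150 mm in diameter, 8 mm thick, with a 44 mm wide tongue. Origin: under the pot's centre at bench level; z up; +x points from the pot's axis to the bolt's clevis on the tongue (34 mm high, 76 mm from the axis). The bolt lies outward along +x.
- cavity_mark (a point): The point where the notch belongs: on the unit's +x axis, 76 mm from the pot's axis, at the height of the lid's top (64 mm), straight above the swing bolt's hinge.
- bolt_hinge (a point): Centre of the swing bolt's hinge pin, 24 mm above the bench, 76 mm from the pot's axis, between the clevis cheeks.
- bolt (a joint): Angle of the swing bolt, rad: 0 = lying level, pointing outward along the unit's +x; 1.571 = upright (its stop). Starts at 0 to 0.2. The hinge is stiff (0.1 N m): the bolt stays where it is left; about 3 N at the nut lifts it. Steel rod 9 mm in diameter reaching 88 mm from the hinge; it stands upright only if the lid's notch faces it.
- bolt_nut (a point): Centre of the bolt's round knurled nut, 22 mm in diameter and 22 mm long, 75 mm along the bolt from the hinge. Lying, it is 24 to 40 mm above the bench; upright, 99 mm above it.
- lid: Loose aluminium lid, 0.3 to 0.6 kg: disc 116 mm in diameter, 12 mm thick (underside 52, top 64 mm above the bench), with four ears at 90 degrees: a forked one on its own +x, solid ones at +y, -x, -y. Ears are 36 mm wide, straight-sided, reach 84 mm from the axis, with free space below. A spigot keeps it centred in the pot (2 mm play); it turns with ordinary friction. Origin: centre of the disc's underside.
- lid_notch (a point): Middle of the forked ear's notch at the lid's top, 76 mm from the lid's axis along its own +x. The notch is 18 mm wide, open outward, between two 9 mm prongs, 26 mm deep.
- post_a: Fixed steel probe post, 16 mm in diameter, 90 mm high, on a foot 36 mm in diameter; origin at its foot's centre on the bench. It stands beside the lid on the unit's +y side, about 98 to 115 mm from the pot's axis: the ears pass it, fingers beside an ear do not.
- post_b: A second such post on the unit's -y side.
- spool: Bystander: upright metal spool, 48 mm in diameter, 42 mm high, loose, near the unit. Origin under its centre.
- jar: Bystander: small closed amber jar, 42 mm in diameter, 50 mm high, loose, near the unit. Origin under its centre.
- attenuator: Bystander: upright turned part, 28 mm in diameter, 38 mm high, loose, near the bolt's nut on one side. Origin under its centre.
- housing: Bystander: small aluminium box, 60 x 36 x 26 mm, loose, near the bolt's nut on the other side. Origin under its centre.
- multimeter: Bystander: handheld meter lying flat, 170 x 80 x 38 mm, loose. Origin under its centre.
- screwdriver: Bystander: screwdriver lying loose on the bench.
- wrench: Bystander: wrench lying loose on the bench.
Mind the look-alikes: they are no part of the job. Of the things that look like the cavity, the middle-sized one is meant.

How it is judged (in metres and radians):
On the way:
1. the lid is turned so that its notch faces the swing bolt, the bolt not yet upright (horizontal distance between lid_notch and cavity_mark below 0.006 m and value of joint bolt below 1 rad), for 0.2 s.
At the end, for the whole second after the job is handed in: The swing bolt stands within 7 degrees of upright inside the notch, the notch's middle lies within 6 mm of its mark, the lid sits flat on the pot (within 2.5 mm and 2 degrees) and at rest (value of joint bolt above 1.45 rad and horizontal distance between lid_notch and cavity_mark below 0.006 m and z of lid in the frame of cavity below 0.0545 m and angle between lid's own z axis and vertical below 0.035 rad and linear speed of lid below 0.01 m/s); the robot touches nothing.
It fails at once if the lid is lifted more than 6 mm off the pot (z of lid in the frame of cavity above 0.058 m).
It fails at once if a loose bystander (spool, jar, attenuator, housing, multimeter, screwdriver or wrench) is moved by more than 20 mm (distance of any of spool, jar, attenuator, housing, multimeter, screwdriver, wrench from where it was at the start of the episode above 0.02 m).
It also fails if it takes over 67 s, if anything falls off the work surface, if the arm or the gripper's body presses on something with over 40 N, if the wrist force passes 120 N, or if a joint passes its speed limit or range.

## Robot

A 7-joint arm with a two-finger parallel gripper is mounted at the origin on the work surface. World frame = base frame: x ahead of the robot, y to its left, z up, the work surface at z = 0. Lengths are in mm, angles in rad, forces in N, time in s.
With the tool pointing down it reaches from about 400 to 850 mm from the base axis. Payload 6.9 kg.
Tool frame: the origin (TCP) lies on the centre line of the jaws, within the pads' length; the fingertips stand 17 mm ahead of it and the grasp point (between the pads) lies 2 mm behind it; z points along the fingers, x is the direction in which the jaws open and shut, and the axes are right-handed (so a half turn about z gives the same grasp; the last joint's range is limited). The gripper opens to 85 mm and grips with 20 to 120 N. Pads are 22 mm wide; open, the fingers measure 114 mm over their backs; the gripper's body (76 mm by 85 mm) begins 54 mm behind the grasp point. The pads swing forward as they close: fully open they stand 13 mm farther back than shut.
Start: joints at [1.323, 0.507, -0.238, 1.5, 0.126, 1.149, -0.155], TCP at [215.925, -586.505, 248.275] pointing down, gripper open.
Joint ranges: [-3.08, 3.08], [-0.24, 2.05], [-1.43, 1.35], [0, 2.5], [-1.52, 4.66], [0.17, 1.96], [-2.89, 2.89]. Speed limits (rad/s): [2.39, 2.39, 3.14, 3.14, 3.14, 3.14, 3.14].

## Interface

Orientations are given as a unit quaternion [x, y, z, w].
In Python, from bench import observe, capture, finish_job gives the robot as it stands. The module is installed in compiled form; this text tells all that it offers.
- The arm moves only by the tool step_arm, never from a script. Its argument "series" is one flat list of numbers, 7 for each row, row after row: the shift along the tool's x, y, z in units of 75 cm (1.0 is 75 cm), then the turn, a rotation vector about the tool's x, y, z in units of pi rad (1.0 is pi rad), then the gripper command: -1 is fully open, 1 is shut, values between are in proportion. In form: [tx, ty, tz, rx, ry, rz, gripper, tx, ty, tz, rx, ry, rz, gripper, ...]. A call has 1 to 5 rows; each row shifts and turns the commanded pose from where the row before left it, along the tool's axes as they then stand; what a row does not reach is not made up. A row lasts 1/10 s, in which the tool goes at most 50 mm and 8.59 degrees, less where a joint would pass 70% of its speed; a pose out of reach is approached as far as the arm can. A call with a number of a shift or a turn outside -1 to 1 is refused whole. A call with a gripper value outside its range is refused whole. The fingers move at their own pace and stop on an object; the grip force is fixed at half the most. Time passes only in rows, so rows that do not move let the fingers close. It gives the time, the measured TCP pose, the force and the opening at its end, in the units of the state.
- observe(): the state, without advancing time (a new reading comes with each control period).
- capture(name): name is "side" or "top" or "wrist"; returns a dict with "frame" (384x512x3 uint8, red, green, blue), "z_map" (384x512 float32, mm along the optical axis (not along the pixel's ray), 0 where there is no reading), "mtx" (3x3 intrinsics, pixels), "rvec" (rotation vector, rad) and "tvec" (3), from world to camera coordinates, as OpenCV has them. Camera axes: x right, y down, z forward; pixel columns grow to the right and rows downward; lengths in mm; the calibration is good to about 2 mm. A picture is of the moment at which its call begins.
- finish_job(): hands the job in, once; it reports no verdict.
The state is a dict: "clock": time; "qpos": joint angles; "joint_vel": joint speeds; "effort": joint torques, N m; "position": TCP position; "tool_rot": TCP orientation; "ft_force": force on the tool from outside, world axes, zero at the start; "wrist_torque": the same for the moment, N m; "gripper_width": finger opening in mm.
Only numpy, scipy, OpenCV 4.12 (cv2) and the standard library are available. Lean on these libraries where they do the work, as an engineer would, in place of code of your own. Each camera call takes 0.05 s, during which the arm holds its last target. There are 200 camera calls.

## Working session

There is one attempt and no reset: what is moved stays moved. The work goes in short steps, Python scripts to look and compute and a tool call to move; the robot and the scene stay as the last step left them, time stands still between calls to the robot, and variables do not carry over. Pictures are saved under pics/ and viewed, about 8 in all and at most 12, crops included, and the job is handed in when it is done.

Besides the shell and the picture viewer there is one more tool, called by a JSON object that holds its "fn" and its "kwargs", one argument or row to a line. step_arm: Moves the arm, as the interface text tells. Its arguments: {"type":"object","properties":{"series":{"type":"array"}},"required":["series"]}

```bash
mkdir -p pics
cat > h.py <<'E'
import numpy as np, cv2
from bench import observe, capture
def save(c,n): cv2.imwrite('pics/'+n,cv2.cvtColor(c['frame'],cv2.COLOR_RGB2BGR))
def cam(c):
    R=cv2.Rodrigues(np.array(c['rvec'],float))[0]; return np.array(c['mtx'],float),R,np.array(c['tvec'],float).ravel()
def pts(c):
    K,R,t=cam(c); z=c['z_map'].astype(float); v,u=np.mgrid[:384,:512]
    P=np.stack([(u-K[0,2])/K[0,0]*z,(v-K[1,2])/K[1,1]*z,z],-1)
    W=(P-t)@R; W[z==0]=np.nan; return W
def ray(c,u,v,h):
    K,R,t=cam(c); d=R.T@np.linalg.solve(K,[u,v,1]); o=-R.T@t
    return o+d*(h-o[2])/d[2]
def proj(c,p):
    K,R,t=cam(c); q=K@(R@np.array(p,float)+t); return q[:2]/q[2]
E
python3 - <<'E'
from h import *
import pickle
ims={}
for n in ['side','top','wrist']:
    c=capture(n); ims[n]=c
    K,R,t=cam(c); print(n,K[0,0],(-R.T@t).round(),R[2].round(2))
pickle.dump(ims,open('ims.pkl','wb'))
a=cv2.resize(ims['top']['frame'],(768,576)); cv2.imwrite('pics/top0.png',a[...,::-1])
cv2.imwrite('pics/sw0.png',cv2.resize(np.vstack([ims['side']['frame'],ims['wrist']['frame']]),(400,600))[...,::-1])
print(observe())
E
```

```text
side 405.1536402417403 [223. 976. 635.] [ 0.18 -0.85 -0.49]
top 419.1891998555937 [ 272.  -27. 1317.] [ 0.12  0.01 -0.99]
wrist 297.7059359052656 [ 292. -558.  374.] [-0.29 -0.11 -0.95]
{'clock': 0.15, 'qpos': array([ 1.32351684,  0.50817045, -0.23754814,  1.50087718,  0.1256981 ,
        1.1489014 , -0.15475223]), 'joint_vel': array([-0.0001572 , -0.00349775, -0.00087883, -0.00313779, -0.0013913 ,
        0.00075897,  0.00262452]), 'effort': array([-2.97009159e-03, -6.21007848e+01, -2.18918793e+00, -2.49839115e+01,
        1.29608443e-02,  8.95540172e-03, -1.02610494e-05]), 'position': array([ 215.76492689, -586.20615969,  247.62263468]), 'tool_rot': array([ 8.20231321e-01, -5.72031565e-01, -5.65227778e-04, -3.86645651e-04]), 'ft_force': array([ 0.70183644, -0.5679542 , -0.60476616]), 'wrist_torque': array([ 0.00922592, -0.00219022, -0.00345648]), 'gripper_width': 85.29204386158776}
```

View pics/top0.png

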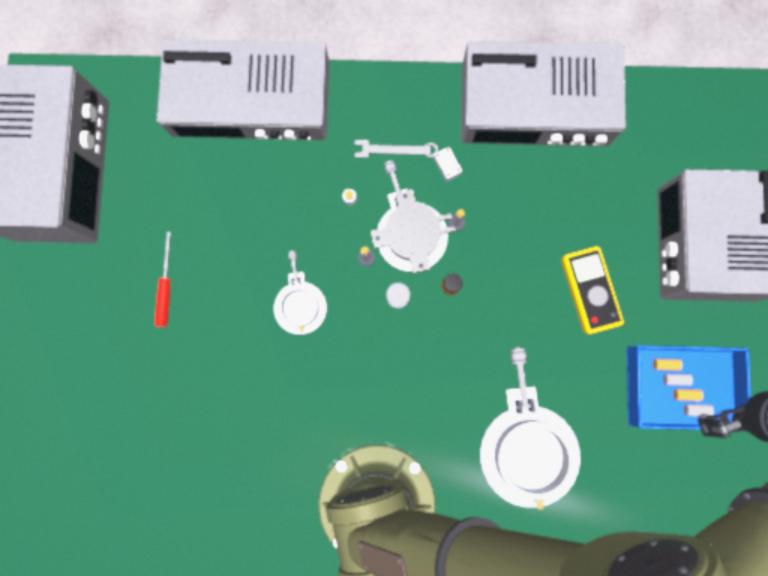

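View pics/sw0.png

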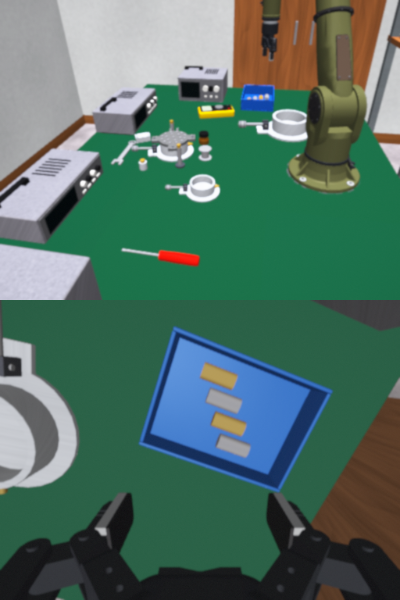

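The top view shows three cavity-like units: a small one at (300,307), the middle-sized one with lid, ears and posts at (412,235), and a large one at (530,456). The middle one is the target. Next I'll measure it and check one close crop.

Run:
```python
from h import *
import pickle
c=pickle.load(open('ims.pkl','rb'))['top']; W=pts(c)
for u,v in [(300,307),(412,235),(530,456),(391,167),(349,196),(448,163),(398,295),(452,284)]:
    print((u,v),W[int(v/1.5),int(u/1.5)].round())
x0,x1,y0,y1=225,325,90,205
a=cv2.resize(c['frame'][y0:y1,x0:x1],None,fx=5,fy=5,interpolation=cv2.INTER_CUBIC)
z=W[y0:y1,x0:x1,2]
m=(z>57)&(z<72); sub=W[y0:y1,x0:x1][m]
ctr=sub[:,:2]; print('lid pts',len(ctr))
(cx,cy),r=cv2.minEnclosingCircle(ctr.astype(np.float32)); print(cx,cy,r)
mb=(np.abs(z-8)<4); s=W[y0:y1,x0:x1][mb]; print('foot',cv2.minEnclosingCircle(s[:,:2].astype(np.float32)))
d=np.nan_to_num(np.clip(z*2.5,0,255)).astype(np.uint8); 
d=cv2.resize(cv2.applyColorMap(d,cv2.COLORMAP_JET),None,fx=3,fy=3,interpolation=0)
cv2.imwrite('pics/crop1.png',a[...,::-1]); cv2.imwrite('pics/d1.png',d)
```

```text
(300, 307) [395. 169.  13.]
(412, 235) [543. -58.  63.]
(530, 456) [ 103. -307.   17.]
(391, 167) [690. -12.  41.]
(349, 196) [629.  75.  33.]
(448, 163) [ 708. -132.   26.]
(398, 295) [422. -34.  43.]
(452, 284) [ 445. -143.   52.]
lid pts 1497
624.1529541015625 -86.93402099609375 178.43260192871094
foot ((580.8280029296875, -57.33417892456055), 229.017578125)
```

View pics/crop1.png

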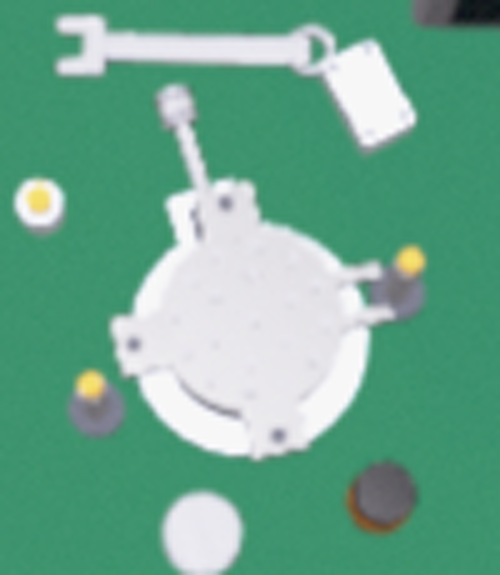

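The crop shows the forked ear pointing right at (365,292), next to a post whose cap is at (410,260). The bolt nut is at (176,105), the clevis beside (195,215), and solid ears at (226,203), (134,344) and (278,435). The attenuator is at (40,203), the housing at (370,95), and the wrench above them.

Run:
```python
from h import *
import pickle
c=pickle.load(open('ims.pkl','rb'))['top']; W=pts(c)
x0,y0=225,90
def P(u,v,h): return ray(c,x0+(u+.5)/5-.5,y0+(v+.5)/5-.5,h)[:2]
# lid centre from depth: local region
sel=(np.hypot(W[...,0]-545,W[...,1]+58)<100)
z=W[...,2]; s=W[sel&(z>60)&(z<68)]; print(len(s),np.median(s[:,2]))
ears={k:P(*v,64) for k,v in dict(up=(226,203),left=(134,344),bot=(278,435),fork=(366,292)).items()}
for k in ears: print(k,ears[k].round(1))
C=(ears['up']+ears['bot'])/2; print('C lid',C)
for k in ears: d=ears[k]-C; print(k,np.hypot(*d).round(1),np.degrees(np.arctan2(d[1],d[0])).round(1))
print('foot c',P(252,338,8))
m=cv2.inRange(cv2.cvtColor(c['frame'],cv2.COLOR_RGB2HSV),(0,0,0),(180,90,255))
near=s[np.hypot(*(s[:,:2]-C).T)<52]; 
for h in (24,32,40): n=P(176,103,h); d=n-C; print('nut',n.round(1),np.hypot(*d).round(1),np.degrees(np.arctan2(d[1],d[0])).round(1))
sn=W[np.hypot(W[...,0]-690,W[...,1]+12)<16]; sn=sn[sn[:,2]>20]; print('nutpts',len(sn),np.median(sn,0),sn.max(0))
for n,uv,h in [('postR',(410,260),90),('postL',(91,383),90),('postRf',(398,292),6),('postLf',(96,410),6),('att',(40,200),38),('housing',(370,92),26),('spool',(202,533),42),('jar',(385,492),50),('wrenchring',(312,48),5)]:
    p=P(*uv,h); d=p-C; print(n,p.round(1),np.hypot(*d).round(1),np.degrees(np.arctan2(d[1],d[0])).round(1))
```

```text
1281 63.40674787819512
up [622.7 -43.5]
left [533.4  10.5]
bot [479.4 -78.2]
fork [ 569.  -130.1]
C lid [551.06157103 -60.87073834]
up 73.7 13.6
left 73.5 103.9
bot 73.7 -166.4
fork 71.6 -75.5
foot c [550.68153408 -62.75890104]
nut [698.5 -10.8] 155.7 18.8
nut [695.9 -10.9] 153.2 19.0
nut [693.3 -11. ] 150.7 19.3
nutpts 55 [689.12500917 -11.95530156  37.02648996] [703.26911218  -2.04471912  47.03201574]
postR [ 583. -154.] 98.5 -71.1
postL [503.7  34.6] 106.6 116.4
postRf [ 583.2 -155.3] 99.8 -71.2
postLf [502.2  35.1] 107.7 117.0
att [629.2  72.7] 154.8 59.7
housing [ 707.9 -134. ] 173.0 -25.0
spool [421.1 -33.8] 132.7 168.2
jar [ 448.1 -144.6] 132.7 -140.9
wrenchring [743.6 -97.7] 196.0 -10.8
```

```bash
cat > plan.py <<'E'
from h import *
from scipy.spatial.transform import Rotation as Ro
def down(yaw): # tool z down, x at yaw (deg)
    return Ro.from_euler('z',yaw,degrees=True)*Ro.from_euler('x',180,degrees=True)
def rows(targets,g,start=None,nd=4):
    """targets: (pos,yaw); splits into rows within limits, prints 5 per call"""
    if start is None:
        s=observe(); p=np.array(s['position']); R=Ro.from_quat(s['tool_rot'])
    else: p,R=np.array(start[0],float),down(start[1])
    out=[]
    for q,yaw in targets:
        q=np.array(q,float); T=down(yaw) if np.isscalar(yaw) else yaw
        n=int(max(np.ceil(np.linalg.norm(q-p)/45),np.ceil((R.inv()*T).magnitude()/np.radians(8)),1))
        dv=(R.inv()*T).as_rotvec()/n; p0=p.copy(); R0=R
        for i in range(n):
            pn=p0+(q-p0)*(i+1)/n
            t=R.inv().apply(pn-p)/750
            out.append(list(np.round(np.r_[t,dv/np.pi],nd))+[g]); p=pn; R=R*Ro.from_rotvec(dv)
    for i in range(0,len(out),5): print([float(x) for r in out[i:i+5] for x in r])
E
python3 - <<'E'
from plan import *
rows([((600,-60,250),-102)],1)
E
```

```text
[-0.0321, -0.0482, -0.0002, 0.0, 0.0, 0.0119, 1.0, -0.0339, -0.047, -0.0002, 0.0, 0.0, 0.0119, 1.0, -0.0356, -0.0457, -0.0002, 0.0, 0.0, 0.0119, 1.0, -0.0373, -0.0443, -0.0002, 0.0, 0.0, 0.0119, 1.0, -0.0389, -0.0429, -0.0002, 0.0, 0.0, 0.0119, 1.0]
[-0.0405, -0.0414, -0.0002, 0.0, 0.0, 0.0119, 1.0, -0.042, -0.0398, -0.0002, 0.0, 0.0, 0.0119, 1.0, -0.0435, -0.0382, -0.0002, 0.0, 0.0, 0.0119, 1.0, -0.0449, -0.0366, -0.0002, 0.0, 0.0, 0.0119, 1.0, -0.0462, -0.0349, -0.0002, 0.0, 0.0, 0.0119, 1.0]
[-0.0475, -0.0331, -0.0002, 0.0, 0.0, 0.0119, 1.0, -0.0487, -0.0313, -0.0002, 0.0, 0.0, 0.0119, 1.0, -0.0499, -0.0295, -0.0002, 0.0, 0.0, 0.0119, 1.0, -0.0509, -0.0276, -0.0002, 0.0, 0.0, 0.0119, 1.0, -0.0519, -0.0256, -0.0002, 0.0, 0.0, 0.0119, 1.0]
```

{"fn": "step_arm", "kwargs": {
  "series": [-0.032,-0.048,0,0,0,0.012,1,-0.034,-0.047,0,0,0,0.012,1,-0.0355,-0.0455,0,0,0,0.012,1,-0.0375,-0.0445,0,0,0,0.012,1,-0.039,-0.043,0,0,0,0.012,1]
}}

```text
clock: 0.65
position: [344.7, -409.4, 248.1]
tool_rot: [0.762, -0.647, -0.0, -0.0]
ft_force: [0.5, 0.3, -0.0]
gripper_width: 12.6
```

{"fn": "step_arm", "kwargs": {
  "series": [-0.0405,-0.0415,0,0,0,0.012,1,-0.042,-0.04,0,0,0,0.012,1,-0.0435,-0.038,0,0,0,0.012,1,-0.045,-0.0365,0,0,0,0.012,1,-0.046,-0.035,0,0,0,0.012,1]
}}

```text
clock: 1.15
position: [473.1, -234.4, 248.2]
tool_rot: [-0.698, 0.716, 0.0, -0.0]
ft_force: [0.9, -0.9, -0.8]
gripper_width: -0.1
```

Run:
```python
from plan import *
s=observe(); print(s['position'],s['qpos'].round(2),s['clock'],s['gripper_width'])
rows([((600,-60,250),-102)],1)
```

```text
[ 473.09980397 -234.41166869  248.22593431] [ 0.59  0.36 -0.25  1.75  0.1   1.04 -1.29] 1.15 -0.12011022534400934
[-0.0474, -0.0326, -0.0005, 0.0, -0.0, 0.0117, 1.0, -0.0485, -0.0309, -0.0005, 0.0, -0.0, 0.0117, 1.0, -0.0496, -0.0291, -0.0005, 0.0, -0.0, 0.0117, 1.0, -0.0507, -0.0272, -0.0005, 0.0, -0.0, 0.0117, 1.0, -0.0516, -0.0253, -0.0005, 0.0, -0.0, 0.0117, 1.0]
```

{"fn": "step_arm", "kwargs": {
  "series": [-0.0475,-0.0325,0,0,0,0.012,1,-0.0485,-0.031,0,0,0,0.012,1,-0.0495,-0.029,0,0,0,0.012,1,-0.0505,-0.027,0,0,0,0.011,1,-0.0515,-0.0255,0,0,0,0.011,1]
}}

```text
clock: 1.65
position: [599.8, -60.3, 248.0]
tool_rot: [-0.63, 0.777, 0.0, -0.0]
ft_force: [0.7, -2.0, -0.2]
gripper_width: -0.1
```

Run:
```python
from plan import *
import pickle
s=observe(); print(s['position'],s['qpos'].round(2),s['clock'])
c=capture('wrist'); pickle.dump(c,open('w1.pkl','wb'))
cv2.imwrite('pics/w1.png',cv2.resize(c['frame'],(768,576),interpolation=cv2.INTER_CUBIC)[...,::-1])
K,R,t=cam(c); print((-R.T@t).round(),R[2].round(2))
```

```text
[599.81731484 -60.30507005 248.04914175] [ 0.21  0.47 -0.24  1.56  0.12  1.12 -1.84] 1.65
[679. -76. 374.] [-0.31  0.06 -0.95]
```

View pics/w1.png

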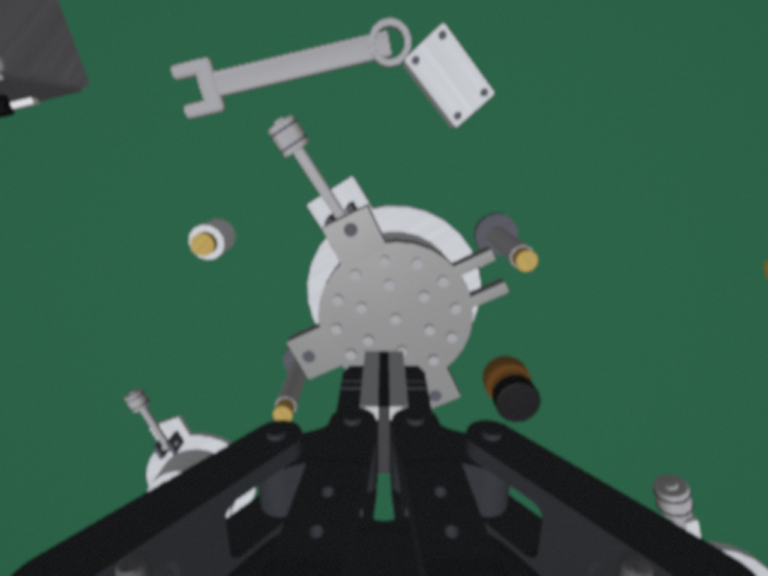

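The wrist view shows the lid's solid-ear dots at (351,230), (308,357) and (435,396), with fork prong tips at (493,256) and (507,288). The nut is at (288,136), the clevis cheeks near (331,222) and (352,207), and the post caps at (525,260) and (283,412).

Run:
```python
from h import *
import pickle
c=pickle.load(open('w1.pkl','rb')); W=pts(c)
P=lambda u,v,h: ray(c,(u+.5)/1.5-.5,(v+.5)/1.5-.5,h)[:2]
e=[P(351,230,64),P(308,357,64),P(435,396,64)]; f=(P(493,256,64)+P(507,288,64))/2
C=(e[0]+e[2])/2; an=lambda d:np.degrees(np.arctan2(d[1],d[0])).round(1)
print('C',C)
for q in e+[f]: print(q.round(1),np.hypot(*(q-C)).round(1),an(q-C))
z=W[...,2]; r=np.hypot(W[...,0]-C[0],W[...,1]-C[1])
print('lid z',np.median(z[r<40]))
s=W[(np.abs(z-64)<5)&(r<100)]; print('lid',len(s))
# disc circle from lid-top edge between ears
# foot: z~8 and bright
fz=W[(z>4)&(z<12)&(r<90)][:,:2]
A=np.c_[2*fz,np.ones(len(fz))]
print('foot pts',len(fz),'maxr',np.percentile(np.hypot(*(fz-C).T),98))
hull=cv2.convexHull(fz.astype(np.float32))[:,0]
nm=np.hypot(W[...,0]-694,W[...,1]+11)<20
n=W[nm&(z>12)]; print('nut',len(n),np.median(n,0),np.percentile(n[:,2],95))
for h in(24,32,40): d=P(288,136,h)-C; print(h,P(288,136,h).round(1),np.hypot(*d).round(1),an(d))
# rod points along bolt
for u,v in [(303,155),(320,182),(338,208)]:
  print('rod',W[int(v/1.5),int(u/1.5)].round(1))
k=(P(331,222,34)+P(352,207,34))/2; print('cheeks',k,an(k-C))
```

```text
C [551.39600039 -58.84099589]
[623.4 -41.5] 74.1 13.5
[533.8  13.8] 74.7 103.6
[479.4 -76.2] 74.1 -166.5
[ 570.9 -140. ] 83.5 -76.5
lid z 64.67574651820266
lid 9412
foot pts 2014 maxr 88.85861265269862
nut 525 [692.56514434 -11.7743493   39.70282558] 42.9423869859521
24 [694.8  -7.4] 152.4 19.7
32 [694.5  -9. ] 151.5 19.2
40 [694.1 -10.6] 150.6 18.7
rod [679.5 -16.7  33.5]
rod [658.2 -23.5  32.6]
rod [636.6 -31.7  29.2]
cheeks [631.19343434 -33.73712074] 17.5
```

```bash
cat > lid.py <<'E'
from plan import *
C=np.array([551.3,-59.5])
def fp(th,tan,rad=73,z=61):
    a=np.radians(th); return (C[0]+rad*np.cos(a)-tan*np.sin(a),C[1]+rad*np.sin(a)+tan*np.cos(a),z),th-90
E
python3 - <<'E'
from lid import *
rows([fp(13.5,-42,z=120),fp(13.5,-42)],1)
E
```

```text
[0.0088, -0.0114, 0.0426, -0.0002, 0.0005, -0.0348, 1.0, 0.0099, -0.0104, 0.0426, -0.0002, 0.0005, -0.0348, 1.0, 0.0109, -0.0093, 0.0426, -0.0002, 0.0005, -0.0348, 1.0, 0.0118, -0.0081, 0.0426, -0.0002, 0.0005, -0.0348, 1.0, -0.0, -0.0, 0.0393, 0.0, -0.0, -0.0, 1.0]
[-0.0, -0.0, 0.0393, 0.0, -0.0, -0.0, 1.0]
```

{"fn": "step_arm", "kwargs": {
  "series": [0.009,-0.0115,0.0425,0,0,-0.035,1,0.01,-0.0105,0.0425,0,0,-0.035,1,0.011,-0.0095,0.0425,0,0,-0.035,1,0.012,-0.008,0.0425,0,0,-0.035,1,0,0,0.0,0,0,0,1]
}}

```text
clock: 2.2
position: [625.1, -96.5, 116.0]
tool_rot: [0.785, -0.62, -0.003, 0.002]
ft_force: [-0.0, -0.9, 0.1]
gripper_width: -0.0
```

{"fn": "step_arm", "kwargs": {
  "series": [0,0,0.039,0,0,0,1,0,0,0.039,0,0,0,1,0,0,0,0,0,0,1]
}}

```text
clock: 2.5
position: [625.5, -94.3, 60.4]
tool_rot: [0.784, -0.621, -0.002, 0.001]
ft_force: [-0.9, -0.1, -0.4]
gripper_width: -0.0
```

Run:
```python
from lid import *
s=observe(); print(s['position'],s['ft_force'])
c=capture('wrist'); cv2.imwrite('pics/w2.png',c['frame'][...,::-1])
c=capture('side'); cv2.imwrite('pics/s2.png',c['frame'][...,::-1])
rows([fp(13.5,-32.5)]+[fp(13.5+8*k,-32.5) for k in range(1,10)],1)
```

```text
[625.48119482 -94.29503777  60.37496558] [-0.86184143 -0.06174834 -0.36255828]
[-0.0257, -0.0088, 0.0036, -0.0001, 0.0, -0.0012, 1.0, -0.007, -0.0025, -0.0, -0.0, 0.0, -0.0222, 1.0, -0.0068, -0.003, -0.0, -0.0, 0.0, -0.0222, 1.0, -0.014, -0.0051, -0.0, 0.0, 0.0, -0.0444, 1.0, -0.014, -0.0051, -0.0, -0.0, 0.0, -0.0444, 1.0]
[-0.007, -0.0025, -0.0, -0.0, 0.0, -0.0222, 1.0, -0.0068, -0.003, -0.0, -0.0, 0.0, -0.0222, 1.0, -0.014, -0.0051, -0.0, 0.0, 0.0, -0.0444, 1.0, -0.014, -0.0051, -0.0, -0.0, 0.0, -0.0444, 1.0, -0.007, -0.0025, -0.0, 0.0, 0.0, -0.0222, 1.0]
[-0.0068, -0.003, -0.0, 0.0, 0.0, -0.0222, 1.0, -0.014, -0.0051, -0.0, -0.0, 0.0, -0.0444, 1.0, -0.014, -0.0051, -0.0, -0.0, 0.0, -0.0444, 1.0]
```

View pics/w2.png

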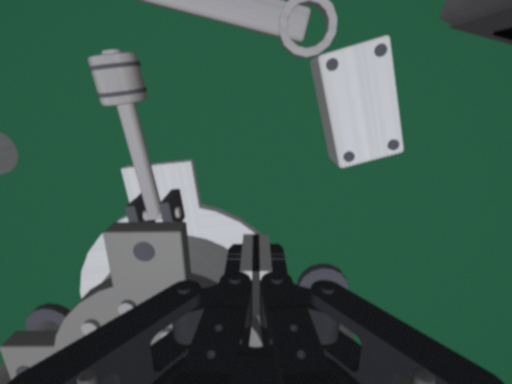

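The finger is down beside the solid ear, with the pads at about (256,250) and the ear dot at (144,252). It is clear of the clevis and post. The push can start.

```bash
sed -i 's/radians(8)/radians(8.4)/' plan.py
python3 - <<'E'
from lid import *
rows([fp(13.5,-40),fp(13.5,-34)]+[fp(13.5+6*k,-34) for k in range(1,15)],1)
E
```

```text
[-0.0157, -0.0088, 0.0036, -0.0001, 0.0, -0.0012, 1.0, -0.008, -0.0, -0.0, -0.0, -0.0, -0.0, 1.0, -0.0104, -0.0042, -0.0, 0.0, 0.0, -0.0333, 1.0, -0.0104, -0.0042, -0.0, 0.0, 0.0, -0.0333, 1.0, -0.0104, -0.0042, -0.0, -0.0, 0.0, -0.0333, 1.0]
[-0.0104, -0.0042, -0.0, 0.0, 0.0, -0.0333, 1.0, -0.0104, -0.0042, -0.0, -0.0, 0.0, -0.0333, 1.0, -0.0104, -0.0042, -0.0, 0.0, 0.0, -0.0333, 1.0, -0.0104, -0.0042, -0.0, 0.0, 0.0, -0.0333, 1.0, -0.0104, -0.0042, -0.0, -0.0, 0.0, -0.0333, 1.0]
[-0.0104, -0.0042, -0.0, 0.0, 0.0, -0.0333, 1.0, -0.0104, -0.0042, -0.0, 0.0, 0.0, -0.0333, 1.0, -0.0104, -0.0042, -0.0, 0.0, 0.0, -0.0333, 1.0, -0.0104, -0.0042, -0.0, -0.0, 0.0, -0.0333, 1.0, -0.0104, -0.0042, -0.0, 0.0, 0.0, -0.0333, 1.0]
[-0.0104, -0.0042, -0.0, 0.0, 0.0, -0.0333, 1.0]
```

{"fn": "step_arm", "kwargs": {
  "series": [-0.0155,-0.009,0.0,0,0,0,1,-0.008,0,0,0,0,0,1,-0.0105,-0.0042,0,0,0,-0.0333,1,-0.0105,-0.0042,0,0,0,-0.0333,1,-0.0105,-0.0042,0,0,0,-0.0333,1]
}}

```text
clock: 3.1
position: [632.9, -50.5, 64.2]
tool_rot: [0.873, -0.488, 0.002, -0.0]
ft_force: [1.8, -3.3, 0.6]
gripper_width: 0.4
```

Run:
```python
from lid import *
s=observe(); print(s['position'],s['ft_force'])
p=s['position'][:2]-C; x=Ro.from_quat(s['tool_rot']).apply([1,0,0]); th=np.degrees(np.arctan2(x[1],x[0]))+90
a=np.radians(th); print(th, p@[np.cos(a),np.sin(a)], p@[-np.sin(a),np.cos(a)])
```

```text
[632.88556304 -50.46301837  64.24314209] [ 1.8031055  -3.2524133   0.59309919]
31.57770155336746 74.2375086954626 -35.02375530838308
```

{"fn": "step_arm", "kwargs": {
  "series": [-0.0105,-0.004,0.002,0,0,-0.0333,1,-0.0105,-0.004,0.002,0,0,-0.0333,1,-0.0105,-0.004,0,0,0,-0.0333,1,-0.0105,-0.004,0,0,0,-0.0333,1,-0.0105,-0.004,0,0,0,-0.0333,1]
}}

```text
clock: 3.6
position: [617.2, -11.3, 61.3]
tool_rot: [0.969, -0.246, 0.002, -0.0]
ft_force: [3.0, -2.1, 1.5]
gripper_width: 0.1
```

```bash
cat > st.py <<'E'
from lid import *
s=observe(); print(s['position'],s['ft_force'],s['clock'])
p=s['position'][:2]-C; x=Ro.from_quat(s['tool_rot']).apply([1,0,0]); th=np.degrees(np.arctan2(x[1],x[0]))+90
a=np.radians(th); print(th, p@[np.cos(a),np.sin(a)], p@[-np.sin(a),np.cos(a)])
E
cat > fork.py <<'E'
from lid import *
# ear directions from the top view: lid-top points by angle at r 66..82
c=capture('top'); W=pts(c); z=W[...,2]
d=W[...,:2]-C; r=np.hypot(d[...,0],d[...,1]); an=np.degrees(np.arctan2(d[...,1],d[...,0]))
m=(z>58)&(z<70)&(r>64)&(r<84)
h=np.histogram(an[m],bins=np.arange(-180,181,5)); print([(int(b),int(n)) for n,b in zip(*h) if n])
cv2.imwrite('pics/t.png',cv2.resize(c['frame'][90:205,225:325],None,fx=5,fy=5,interpolation=cv2.INTER_CUBIC)[...,::-1])
E
python3 st.py; python3 fork.py
```

```text
[617.20139949 -11.34976883  61.27057389] [ 3.03244395 -2.14877169  1.52389164] 3.6
61.56129670883149 73.72325519393048 -35.01886433713004
[(30, 1), (35, 1), (40, 1), (65, 1), (70, 6), (75, 1), (135, 9), (140, 12), (145, 15), (150, 14), (155, 12), (160, 12)]
```

{"fn": "step_arm", "kwargs": {
  "series": [-0.0105,-0.0042,0,0,0,-0.0333,1,-0.0105,-0.0042,0,0,0,-0.0333,1,-0.0105,-0.0042,0,0,0,-0.0333,1,-0.0105,-0.0042,0,0,0,-0.0333,1,-0.0105,-0.0042,0,0,0,-0.0333,1]
}}

```text
clock: 4.15
position: [584.3, 15.1, 61.2]
tool_rot: [1.0, 0.012, 0.003, -0.0]
ft_force: [4.0, 0.3, 2.9]
gripper_width: -0.1
```

```bash
python3 st.py
```

```text
[584.34800805  15.11943693  61.16604234] [4.02201364 0.29967606 2.89429993] 4.15
91.42468721969793 73.7746998144346 -34.89304904331708
```

Going on more gently, to about θ = 105.

{"fn": "step_arm", "kwargs": {
  "series": [-0.007,-0.003,0,0,0,-0.0222,1,-0.007,-0.003,0,0,0,-0.0222,1,-0.007,-0.003,0,0,0,-0.0222,1,-0.0035,-0.0015,0,0,0,-0.0111,1,0,0,0,0,0,0,1]
}}

```text
clock: 4.65
position: [564.2, 20.5, 60.4]
tool_rot: [0.991, 0.133, 0.001, -0.0]
ft_force: [1.8, 1.0, 1.9]
gripper_width: -0.3
```

```bash
python3 st.py
python3 - <<'E'
from h import *
import pickle
c=capture('wrist'); pickle.dump(c,open('w3.pkl','wb'))
t=capture('top'); pickle.dump(t,open('t3.pkl','wb'))
a=cv2.resize(c['frame'],(512,384)); b=cv2.resize(t['frame'][110:187,240:310],(280,384),interpolation=cv2.INTER_CUBIC)
b=cv2.resize(t['frame'][110:187,240:310],None,fx=384/77,fy=384/77,interpolation=cv2.INTER_CUBIC)[:384,:280]
cv2.imwrite('pics/wt3.png',np.hstack([a,b[:384]])[...,::-1])
E
```

```text
[564.23425383  20.54626736  60.37898009] [1.77699984 0.98238861 1.86581258] 4.65
105.2438290665806 73.82912280961314 -33.52551962825282
```

View pics/wt3.png

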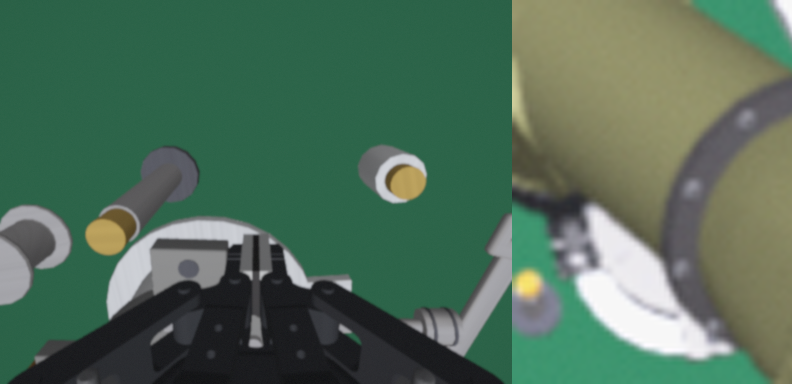

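The wrist view shows the pushed ear's dot at (189,268), with its outer edge from (153,241) to (228,241). The fingers touch its right side, and the post cap at (107,236) is clear on the left.

Run:
```python
from lid import *
import pickle
c=pickle.load(open('w3.pkl','rb'))
a=ray(c,189,268,64)[:2]; l=ray(c,153,240,64)[:2]; r=ray(c,228,240,64)[:2]
an=lambda d:np.degrees(np.arctan2(d[1],d[0])).round(1)
print(a,np.hypot(*(a-C)),an(a-C)); e=l-r; print('edge',np.hypot(*e),an(e)-90, an((l+r)/2-C), np.hypot(*((l+r)/2-C)))
```

```text
[533.71478877  13.95271436] 75.52841121279049 103.5
edge 34.33267383292943 -254.9 102.7 90.36259139396391
```

{"fn": "step_arm", "kwargs": {
  "series": [-0.003,-0.0013,0,0,0,-0.0095,1,-0.003,-0.0013,0,0,0,-0.0095,1,-0.003,-0.0013,0,0,0,-0.0095,1,0,0,0,0,0,0,1,0,0,0,0,0,0,1]
}}

```text
clock: 5.25
position: [555.4, 20.4, 59.0]
tool_rot: [0.984, 0.177, -0.001, -0.0]
ft_force: [1.9, 2.5, 1.7]
gripper_width: 0.4
```

```bash
python3 st.py
python3 - <<'E'
from lid import *
# back off, up, then look from above: TCP near bolt side
p,y=fp(110.3,-45); rows([(p,y),((p[0],p[1],250),y),((640,-30,250),-71)],1)
E
```

```text
[555.44280839  20.40896403  59.01997626] [1.85556953 2.46462761 1.68075506] 5.25
110.39531748286831 73.45575905576092 -31.73100779207755
[0.0179, 0.0007, -0.0027, -0.0001, 0.0003, 0.0005, 1.0, -0.0, 0.0, -0.0504, -0.0, 0.0, 0.0, 1.0, -0.0, 0.0, -0.0504, -0.0, 0.0, 0.0, 1.0, -0.0, 0.0, -0.0504, -0.0, 0.0, 0.0, 1.0, -0.0, 0.0, -0.0504, -0.0, 0.0, 0.0, 1.0]
[-0.0, 0.0, -0.0504, -0.0, 0.0, 0.0, 1.0, 0.0059, 0.0092, 0.0, -0.0, -0.0, 0.0461, 1.0, 0.0071, 0.0083, 0.0, -0.0, -0.0, 0.0461, 1.0, 0.0083, 0.0072, 0.0, -0.0, -0.0, 0.0461, 1.0, 0.0092, 0.0059, 0.0, -0.0, -0.0, 0.0461, 1.0]
[0.01, 0.0045, 0.0, -0.0, -0.0, 0.0461, 1.0, 0.0105, 0.003, 0.0, -0.0, -0.0, 0.0461, 1.0, 0.0108, 0.0015, 0.0, -0.0, -0.0, 0.0461, 1.0, 0.0109, -0.0001, -0.0, -0.0, -0.0, 0.0461, 1.0, 0.0108, -0.0017, -0.0, -0.0, -0.0, 0.0461, 1.0]
[0.0104, -0.0032, -0.0, -0.0, -0.0, 0.0461, 1.0, 0.0099, -0.0047, -0.0, -0.0, -0.0, 0.0461, 1.0]
```

{"fn": "step_arm", "kwargs": {
  "series": [0.018,0,0,0,0,0,1,0,0,-0.05,0,0,0,1,0,0,-0.05,0,0,0,1,0,0,-0.05,0,0,0,1,0,0,-0.05,0,0,0,1]
}}

```text
clock: 5.75
position: [566.9, 24.3, 209.6]
tool_rot: [0.984, 0.177, -0.002, 0.0]
ft_force: [1.2, -0.3, 0.4]
gripper_width: -0.1
```

{"fn": "step_arm", "kwargs": {
  "series": [0,0,-0.05,0,0,0,1,0.006,0.009,0,0,0,0.046,1,0.007,0.008,0,0,0,0.046,1,0.008,0.007,0,0,0,0.046,1,0.009,0.006,0,0,0,0.046,1]
}}

```text
clock: 6.25
position: [593.0, 4.7, 245.7]
tool_rot: [0.993, -0.114, -0.002, 0.001]
ft_force: [0.3, 0.0, -0.7]
gripper_width: 0.0
```

{"fn": "step_arm", "kwargs": {
  "series": [0.01,0.0045,0,0,0,0.046,1,0.0105,0.003,0,0,0,0.046,1,0.011,0.0015,0,0,0,0.046,1,0.011,0,0,0,0,0.046,1,0.011,-0.0015,0,0,0,0.046,1]
}}

```text
clock: 6.75
position: [625.9, -20.1, 245.5]
tool_rot: [0.889, -0.458, -0.002, 0.001]
ft_force: [-0.0, -0.1, -0.5]
gripper_width: -0.3
```

{"fn": "step_arm", "kwargs": {
  "series": [0.0105,-0.003,0,0,0,0.046,1,0.01,-0.0045,0,0,0,0.046,1,0,0,0,0,0,0,1]
}}

```text
clock: 7.05
position: [639.3, -30.7, 245.5]
tool_rot: [0.815, -0.58, -0.001, 0.002]
ft_force: [-0.5, -0.0, -0.9]
gripper_width: -0.2
```

```bash
python3 st.py
python3 - <<'E'
from h import *
import pickle
c=capture('wrist'); pickle.dump(c,open('w4.pkl','wb'))
cv2.imwrite('pics/w4.png',cv2.resize(c['frame'],(768,576),interpolation=cv2.INTER_CUBIC)[...,::-1])
E
```

```text
[639.29424723 -30.72149396 245.48280763] [-0.50718776 -0.00180551 -0.94242806] 7.05
19.100176342266366 92.5669055506302 -1.599359624052274
```

View pics/w4.png

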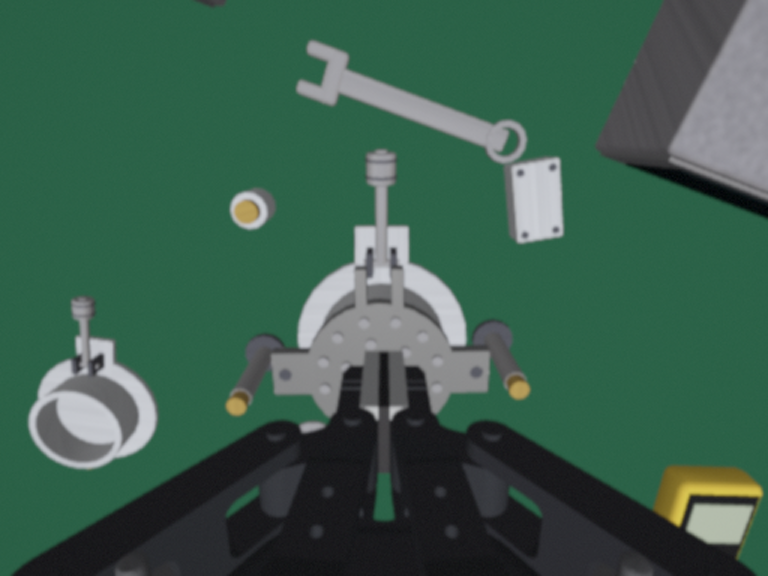

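The fork now faces the bolt. Prong tips are at (361,268) and (397,268), the rod at (381,225) and the nut at (381,168). The side-ear dots are at (285,375) and (476,372). I'll quantify the alignment and plan the grasp.

Run:
```python
from lid import *
import pickle
c=pickle.load(open('w4.pkl','rb')); W=pts(c)
P=lambda u,v,h: ray(c,(u+.5)/1.5-.5,(v+.5)/1.5-.5,h)[:2]
an=lambda d:np.degrees(np.arctan2(d[1],d[0])).round(1)
a,b=P(285,375,64),P(476,372,64); print('lidC',(a+b)/2,'lid +x dir',an(a-b)-90)
f=(P(361,268,64)+P(397,268,64))/2; print('fork',an(f-C),np.hypot(*(f-C)))
for h in(28,34): n=P(381,168,h); print('nut',n,an(n-C),np.hypot(*(n-C)))
fine=P(381,240,26),P(381,185,31); print('rod dir',an(fine[1]-fine[0]))
L=(a+b)/2; th=np.radians(an(a-b)-90); notch=L+76*np.array([np.cos(th),np.sin(th)])
for bd in (18.5,19,19.5): m=C+76*np.array([np.cos(np.radians(bd)),np.sin(np.radians(bd))]); print('err',notch-m)
v,u=int(168/1.5),int(381/1.5); print('nut surf',W[v-8:v+9:4,u].round(0)); print('rod surf',W[int(225/1.5),u].round(1),W[int(200/1.5),u].round(1))
```

```text
lidC [549.98368429 -58.59735851] lid +x dir 20.0
fork 20.5 84.3456163862382
nut [694.13562016  -9.44760345] 19.3 151.35143470143882
nut [694.51799533  -9.347669  ] 19.3 151.7453475124693
rod dir 18.9
err [-1.97227433  2.78101849]
err [-1.75908828  2.15299264]
err [-1.54042986  1.52685108]
nut surf [[703.  -7.  42.]
 [699.  -8.  43.]
 [695.  -9.  42.]
 [691. -11.  42.]
 [687. -12.  42.]]
rod surf [654.1 -23.4  31.3] [672.7 -17.   33.3]
```

Run:
```python
from lid import *
rows([((694,-9.8,180),-70.9),((694,-9.8,29.5),-70.9)],-0.2)
```

```text
[-0.0005, -0.0392, 0.0436, 0.0005, 0.0001, 0.0009, -0.2, -0.0006, -0.0391, 0.0437, 0.0005, 0.0001, 0.0009, -0.2, -0.0, -0.0, 0.0502, -0.0, -0.0, -0.0, -0.2, -0.0, -0.0, 0.0502, -0.0, -0.0, -0.0, -0.2, -0.0, -0.0, 0.0502, -0.0, -0.0, -0.0, -0.2]
[-0.0, -0.0, 0.0502, -0.0, -0.0, -0.0, -0.2]
```

{"fn": "step_arm", "kwargs": {
  "series": [-0.0005,-0.026,0.03,0,0,0,-0.2,-0.0005,-0.026,0.03,0,0,0,-0.2,0,-0.026,0.03,0,0,0.001,-0.2,0,0,0.04,0,0,0,-0.2,0,0,0,0,0,0,-0.2]
}}

```text
clock: 7.6
position: [691.8, -9.1, 144.2]
tool_rot: [0.816, -0.578, -0.004, 0.003]
ft_force: [-0.3, -0.4, -0.4]
gripper_width: 51.2
```

Run:
```python
from lid import *
import pickle
s=observe(); print(s['position'],s['gripper_width'])
c=capture('wrist'); pickle.dump(c,open('w5.pkl','wb')); cv2.imwrite('pics/w5.png',c['frame'][...,::-1])
rows([((694,-9.8,29.5),-70.9)],-0.2)
```

```text
[691.78119781  -9.14760769 144.22648646] 51.19150718804372
[0.0005, -0.0007, 0.0522, 0.0006, 0.0002, 0.0004, -0.2, 0.0004, -0.0006, 0.0522, 0.0006, 0.0002, 0.0004, -0.2, 0.0004, -0.0005, 0.0522, 0.0006, 0.0002, 0.0004, -0.2]
```

View pics/w5.png

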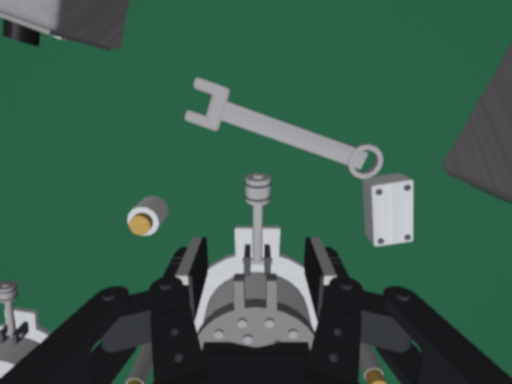

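The nut at (258,188) is centred between the jaws at (195,240) and (320,240). The attenuator, housing and wrench are clear. Descending.

{"fn": "step_arm", "kwargs": {
  "series": [0.0005,-0.001,0.0385,0.0006,0,0,-0.2,0.0005,-0.001,0.0385,0.0006,0,0,-0.2,0.0005,0,0.0385,0.0006,0,0,-0.2,0,0,0.0385,0,0,0,-0.2,0,0,0,0,0,0,-0.2]
}}

```text
clock: 8.15
position: [694.9, -10.3, 31.8]
tool_rot: [0.815, -0.579, -0.0, -0.001]
ft_force: [-0.3, -0.3, 0.6]
gripper_width: 51.3
```

Run:
```python
from lid import *
s=observe(); print(s['position'],s['gripper_width'],s['ft_force'])
rows([((694,-9.8,29.5),-70.9)],-0.2)
```

```text
[694.91989822 -10.30917783  31.77732126] 51.32209457334668 [-0.3210903  -0.2533672   0.56812192]
[-0.001, 0.0009, 0.003, -0.0001, 0.0004, 0.0008, -0.2]
```

{"fn": "step_arm", "kwargs": {
  "series": [0,0,0,0,0,0,1,0,0,0,0,0,0,1,0,0,0,0,0,0,1,0,0,0,0,0,0,1,0,0,0,0,0,0,1]
}}

```text
clock: 8.65
position: [698.2, -8.3, 35.3]
tool_rot: [0.815, -0.579, 0.002, -0.004]
ft_force: [0.4, 5.4, 2.5]
gripper_width: 19.4
```

Run:
```python
from lid import *
s=observe(); p=s['position']; print(p,s['gripper_width'],s['ft_force'])
# arc about hinge: keep the grip point, tool down
u=np.array([np.cos(np.radians(19.1)),np.sin(np.radians(19.1)),0]); k=np.array([0,0,1.])
H=np.array([*(C+76*u[:2]),24.]); g=p+2*k-H
rad=g@u; z=g@k; off=g-rad*u-z*k; a0=np.arctan2(z,rad); r=np.hypot(z,rad); print(rad,z,off,a0,r)
rows([(H+off-2*k+r*(u*np.cos(a)+k*np.sin(a)),-70.9) for a in np.linspace(a0,np.pi/2,19)[1:]],1)
```

```text
[698.21580777  -8.27531666  35.32532486] 19.430839737010338 [0.4485076 5.3571322 2.5091186]
79.5895659942562 13.325324859254664 [-0.10838336  0.31299246  0.        ] 0.16588693493564413 80.69735620055178
[-0.0, 0.0016, -0.0082, -0.0028, 0.0002, 0.0006, 1.0, 0.0, 0.0023, -0.0081, 0.0, 0.0, 0.0, 1.0, -0.0, 0.003, -0.0079, 0.0, 0.0, 0.0, 1.0, 0.0, 0.0036, -0.0076, 0.0, 0.0, 0.0, 1.0, -0.0, 0.0042, -0.0073, 0.0, 0.0, 0.0, 1.0]
[-0.0, 0.0047, -0.007, 0.0, 0.0, 0.0, 1.0, 0.0, 0.0052, -0.0066, 0.0, 0.0, 0.0, 1.0, 0.0, 0.0057, -0.0061, 0.0, 0.0, 0.0, 1.0, -0.0, 0.0062, -0.0057, 0.0, 0.0, 0.0, 1.0, -0.0, 0.0066, -0.0052, 0.0, 0.0, 0.0, 1.0]
[0.0, 0.007, -0.0046, 0.0, 0.0, 0.0, 1.0, -0.0, 0.0073, -0.0041, 0.0, 0.0, 0.0, 1.0, -0.0, 0.0076, -0.0035, 0.0, 0.0, 0.0, 1.0, 0.0, 0.0079, -0.0029, 0.0, 0.0, 0.0, 1.0, 0.0, 0.0081, -0.0023, 0.0, 0.0, 0.0, 1.0]
[-0.0, 0.0082, -0.0016, 0.0, 0.0, 0.0, 1.0, 0.0, 0.0083, -0.001, 0.0, 0.0, 0.0, 1.0, 0.0, 0.0084, -0.0003, 0.0, 0.0, 0.0, 1.0]
```

{"fn": "step_arm", "kwargs": {
  "series": [0,0,0,0,0,0,1]
}}

```text
clock: 8.75
position: [698.2, -8.2, 35.0]
tool_rot: [0.815, -0.579, 0.002, -0.004]
ft_force: [2.0, 4.7, 2.4]
gripper_width: 19.8
```

Run:
```python
from h import *
s=observe(); print(s['position'],s['gripper_width'],s['ft_force'])
c=capture('wrist'); t=capture('side'); 
p=proj(t,(694,-10,40)).astype(int); print(p)
y,x=max(p[1]-32,0),p[0]-43
b=cv2.resize(t['frame'][y:y+64,x:x+86],(516,384),interpolation=cv2.INTER_CUBIC)
a=c['frame'][120:384,116:396]; a=cv2.resize(a,(280,264)); a=np.vstack([a,np.zeros((120,280,3),np.uint8)])
cv2.imwrite('pics/g6.png',np.hstack([a,b])[...,::-1])
```

```text
[698.21632939  -8.24252767  34.96500367] 19.8285035240653 [2.01776277 4.67621806 2.44865072]
[171 187]
```

View pics/g6.png

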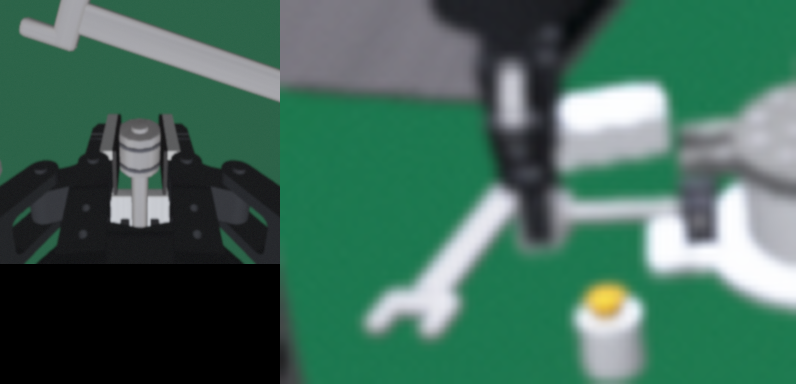

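The nut sits between both pads, and the side view agrees, so I'll lift along the arc.

{"fn": "step_arm", "kwargs": {
  "series": [0,0.0016,-0.0082,0,0,0,1,0,0.0023,-0.0081,0,0,0,1,0,0.003,-0.0079,0,0,0,1,0,0.0036,-0.0076,0,0,0,1,0,0.0042,-0.0073,0,0,0,1]
}}

```text
clock: 9.35
position: [683.2, -13.5, 61.3]
tool_rot: [0.815, -0.58, -0.001, -0.0]
ft_force: [-3.6, 3.4, -7.5]
gripper_width: 19.5
```

```bash
cat > arc.py <<'E'
from lid import *
s=observe(); p=s['position']; print(p,s['gripper_width'],s['ft_force'],s['clock'])
u=np.array([np.cos(np.radians(19.1)),np.sin(np.radians(19.1)),0]); k=np.array([0,0,1.])
H=np.array([*(C+76*u[:2]),24.]); g=p+2*k-H
rad=g@u; z=g@k; print('rad',rad,'z',z,'off',g@np.cross(k,u),'ang',np.arctan2(z,rad),'r',np.hypot(z,rad))
E
python3 arc.py
```

```text
[683.15895669 -13.4545434   61.32916434] 19.469845321185673 [-3.59710065  3.42252047 -7.54249191] 9.35
rad 63.6668752507735 z 39.32916434010111 off 0.3639933561779942 ang 0.5533569241854668 r 74.83484597357193
```

```bash
cat >> arc.py <<'E'
import sys
n=int(sys.argv[1]); A=np.linspace(np.arctan2(z,rad),float(sys.argv[2]),n+1)
print('rows y,z:',[(round(75*(np.cos(a)-np.cos(b))/750,4),round(-75*(np.sin(b)-np.sin(a))/750,4)) for a,b in zip(A,A[1:])])
E
python3 arc.py 14 1.59
```

```text
[683.15895669 -13.4545434   61.32916434] 19.469845321185673 [-3.59710065  3.42252047 -7.54249191] 9.35
rad 63.6668752507735 z 39.32916434010111 off 0.3639933561779942 ang 0.5533569241854668 r 74.83484597357193
rows y,z: [(np.float64(0.0041), np.float64(-0.0061)), (np.float64(0.0046), np.float64(-0.0058)), (np.float64(0.005), np.float64(-0.0055)), (np.float64(0.0054), np.float64(-0.0051)), (np.float64(0.0057), np.float64(-0.0047)), (np.float64(0.0061), np.float64(-0.0042)), (np.float64(0.0064), np.float64(-0.0038)), (np.float64(0.0066), np.float64(-0.0033)), (np.float64(0.0069), np.float64(-0.0028)), (np.float64(0.007), np.float64(-0.0023)), (np.float64(0.0072), np.float64(-0.0018)), (np.float64(0.0073), np.float64(-0.0012)), (np.float64(0.0074), np.float64(-0.0007)), (np.float64(0.0074), np.float64(-0.0001))]
```

{"fn": "step_arm", "kwargs": {
  "series": [0,0.0041,-0.0061,0,0,0,1,0,0.0046,-0.0058,0,0,0,1,0,0.005,-0.0055,0,0,0,1,0,0.0054,-0.0051,0,0,0,1,0,0.0057,-0.0047,0,0,0,1]
}}

```text
clock: 9.85
position: [663.5, -20.4, 80.1]
tool_rot: [0.815, -0.58, -0.003, 0.002]
ft_force: [-6.4, 5.0, -10.0]
gripper_width: 18.6
```

```bash
python3 arc.py 9 1.59
```

```text
[663.53903569 -20.44674368  80.1056875 ] 18.60271584240837 [-6.38988726  4.99995869 -9.95340182] 9.85
rad 42.839079154568736 z 58.10568749868045 off 0.1767106333387209 ang 0.9354979097968801 r 72.19042611389487
rows y,z: [(np.float64(0.006), np.float64(-0.0041)), (np.float64(0.0063), np.float64(-0.0037)), (np.float64(0.0065), np.float64(-0.0032)), (np.float64(0.0067), np.float64(-0.0027)), (np.float64(0.0069), np.float64(-0.0022)), (np.float64(0.0071), np.float64(-0.0017)), (np.float64(0.0072), np.float64(-0.0012)), (np.float64(0.0072), np.float64(-0.0007)), (np.float64(0.0073), np.float64(-0.0001))]
```

{"fn": "step_arm", "kwargs": {
  "series": [0,0.006,-0.0048,0,0,0,1,0,0.0063,-0.0042,0,0,0,1,0,0.0065,-0.0036,0,0,0,1,0,0.0067,-0.0028,0,0,0,1,0,0.0069,-0.0022,0,0,0,1]
}}

```text
clock: 10.35
position: [646.4, -28.6, 97.2]
tool_rot: [0.815, -0.58, 0.003, -0.002]
ft_force: [0.2, 0.2, 0.7]
gripper_width: 0.0
```

```bash
python3 arc.py 4 1.59
```

```text
[646.39214246 -28.64050955  97.16013713] 0.002564648364139544 [0.15516157 0.1937487  0.69177471] 10.35
rad 23.95499420338433 z 75.1601371335539 off -1.9552091303087773 ang 1.2622554562829746 r 78.88528355288334
rows y,z: [(np.float64(0.0079), np.float64(-0.0022)), (np.float64(0.0081), np.float64(-0.0015)), (np.float64(0.0081), np.float64(-0.0008)), (np.float64(0.0082), np.float64(-0.0002))]
```

The nut slipped out of the jaws, which are now fully shut. I'll go up clear and measure where the bolt is.

{"fn": "step_arm", "kwargs": {
  "series": [0,0,-0.04,0,0,0,1,0,0,-0.04,0,0,0,1,0,-0.04,-0.02,0,0,0,1,0,-0.04,0,0,0,0,1,0,-0.02,0,0,0,0,1]
}}

```text
clock: 10.85
position: [718.9, -2.6, 173.8]
tool_rot: [0.815, -0.58, 0.003, -0.004]
ft_force: [0.4, 0.5, 0.3]
gripper_width: 0.2
```

```bash
python3 arc.py 4 1.59|head -2
python3 - <<'E'
from lid import *
c=capture('wrist'); W=pts(c); a=np.radians(19.1)
u=np.array([np.cos(a),np.sin(a)]); v=np.array([-u[1],u[0]]); H=C+76*u
d=W[...,:2]-H; r=d@u; t=d@v; z=W[...,2]
m=(np.abs(t)<16)&(z>10)&(r>-40)&(r<110)&(z<140)
for lo in range(-40,110,8):
    k=m&(r>=lo)&(r<lo+8)
    if k.sum(): print(lo,k.sum(),'zmax',np.percentile(z[k],97).round(0),'t',np.median(t[k&(z>z[k].max()-12)]).round(1))
cv2.imwrite('pics/w7.png',c['frame'][...,::-1])
E
```

```text
[718.92117409  -2.63541224 173.80484947] 0.2277211292997348 [0.37872201 0.51477967 0.27507506] 10.85
rad 101.0005570392278 z 151.8048494683654 off -1.114518065901511 ang 0.9837185987566568 r 182.33437647450737
-40 67 zmax 66.0 t -1.3
-32 58 zmax 65.0 t -0.8
-24 21 zmax 66.0 t -0.3
```

View pics/w7.png

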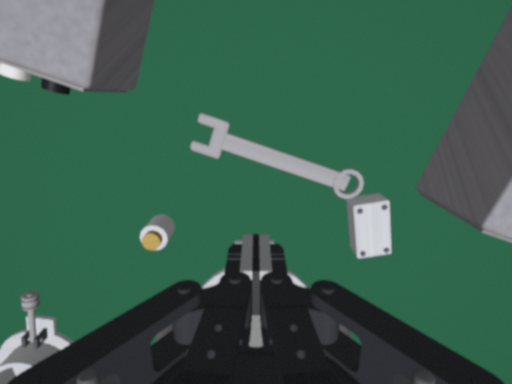

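The bolt is hidden behind the fingers here; bystanders are untouched. I'll use side-camera depth to find its angle.

```bash
cat > bolt.py <<'E'
from lid import *
c=capture('side'); W=pts(c); a=np.radians(19.1)
u=np.array([np.cos(a),np.sin(a)]); v=np.array([-u[1],u[0]]); H=C+76*u
d=W[...,:2]-H; r=d@u; t=d@v; z=W[...,2]
m=(np.abs(t)<18)&(z>66)&(r>-40)&(r<110)&(z<125)
for lo in range(66,125,6):
    k=m&(z>=lo)&(z<lo+6)
    if k.sum(): print('z',lo,k.sum(),'r',r[k].min().round(1),np.median(r[k]).round(1),r[k].max().round(1),'t',np.median(t[k]).round(1))
E
python3 bolt.py; python3 -c "
from lid import *
t=capture('side'); p=proj(t,(640,-25,60)).astype(int); y,x=p[1]-36,p[0]-48
cv2.imwrite('pics/s8.png',cv2.resize(t['frame'][y:y+72,x:x+96],None,fx=8,fy=8,interpolation=cv2.INTER_CUBIC)[...,::-1])"
```

```text
z 66 23 r -35.5 1.0 59.3 t 3.1
z 72 15 r 41.0 52.3 67.1 t 9.3
z 78 19 r 40.2 48.9 63.9 t 6.7
z 84 19 r 48.2 57.3 63.2 t 5.7
z 90 3 r 50.9 53.6 53.7 t 4.4
```

The nut is at r ≈ 53, z ≈ 78 mm, so the bolt is at about 0.8 rad and holding. I'll push it up from outside with the shut fingers.

{"fn": "step_arm", "kwargs": {
  "series": [0,0,0.042,0,0,0,1,0,0,0.042,0,0,0,1,0,0,0.042,0,0,0,1,0,0,0,0,0,0,1]
}}

```text
clock: 11.4
position: [713.2, -4.5, 73.0]
tool_rot: [0.815, -0.58, -0.001, 0.001]
ft_force: [0.6, -0.8, -0.9]
gripper_width: 0.4
```

{"fn": "step_arm", "kwargs": {
  "series": [0,0.01,0,0,0,0,1,0,0.01,0,0,0,0,1,0,0.01,0,0,0,0,1,0,0.01,0,0,0,0,1,0,0.01,0,0,0,0,1]
}}

```text
clock: 11.9
position: [691.7, -12.0, 85.0]
tool_rot: [0.815, -0.579, 0.011, -0.012]
ft_force: [23.6, 7.1, 21.6]
gripper_width: 0.0
```

```bash
python3 arc.py 4 1.59|head -2; python3 bolt.py
```

```text
[691.66102123 -12.04623948  85.03910137] 0.037127550841725025 [23.63439184  7.10038456 21.64610433] 11.9
rad 72.16171414012035 z 63.03910137138982 off -1.087259087566669 ang 0.7180257447290895 r 95.81879402994387
z 66 22 r -37.7 30.3 79.8 t 3.5
z 72 21 r 32.6 61.3 81.9 t 6.5
z 78 28 r 34.2 55.0 81.4 t 8.1
z 84 37 r 34.2 56.9 80.7 t 8.2
z 90 32 r 41.8 56.8 79.4 t 7.1
z 96 15 r 44.3 66.9 81.5 t 8.2
z 102 11 r 63.2 71.7 78.2 t 11.8
z 108 4 r 56.8 57.2 68.3 t 4.2
z 114 1 r 56.9 56.9 56.9 t -7.2
z 120 2 r 58.1 58.3 58.5 t 10.3
```

The force line runs through the hinge: friction at the nut's edge is wedging, so a purely horizontal push will not turn the bolt. I'll move along the arc, up and inward, instead.

{"fn": "step_arm", "kwargs": {
  "series": [0,0,-0.01,0,0,0,1,0,0,-0.01,0,0,0,1]
}}

```text
clock: 12.15
position: [682.8, -15.0, 95.2]
tool_rot: [0.815, -0.58, 0.004, -0.004]
ft_force: [0.7, 0.5, -1.3]
gripper_width: -0.1
```

```bash
python3 arc.py 4 1.59|head -2; python3 bolt.py
```

```text
[682.80913274 -15.01702895  95.23904841] -0.052533235616707384 [ 0.69082424  0.5296038  -1.34145015] 12.15
rad 62.82503625109456 z 73.23904841119534 off -0.9980070144211723 ang 0.8617867877546681 r 96.49322977353779
z 66 11 r -37.5 -31.7 27.5 t 3.4
z 72 8 r 20.9 26.4 38.2 t 1.8
z 78 19 r 25.6 52.1 69.6 t 5.2
z 84 28 r 22.2 41.1 71.8 t 8.4
z 90 35 r 27.3 47.8 70.8 t 8.0
z 96 25 r 29.5 44.0 70.3 t 7.3
z 102 26 r 32.1 57.4 72.3 t 7.1
z 108 12 r 51.3 61.5 71.4 t 8.6
z 114 5 r 50.8 62.1 67.5 t 10.3
z 120 2 r 50.0 50.0 50.0 t 2.0
```

{"fn": "step_arm", "kwargs": {
  "series": [0,0.007,-0.005,0,0,0,1,0,0.007,-0.0045,0,0,0,1,0,0.0075,-0.004,0,0,0,1,0,0.0075,-0.0035,0,0,0,1,0,0.008,-0.0025,0,0,0,1]
}}

```text
clock: 12.7
position: [653.9, -24.7, 106.3]
tool_rot: [0.815, -0.58, 0.001, -0.002]
ft_force: [1.7, 1.2, 1.6]
gripper_width: -0.2
```

```bash
python3 arc.py 4 1.59|head -2; python3 bolt.py
```

```text
[653.92043169 -24.7284866  106.33086967] -0.20942747844831416 [1.72274243 1.19530125 1.63174972] 12.7
rad 32.34892685238126 z 84.33086966617878 off -0.7219382894184013 ang 1.2045114104000398 r 90.32247033354848
z 66 15 r -35.4 0.6 9.3 t 1.0
z 72 3 r 2.9 5.8 8.9 t 2.0
z 78 7 r 2.2 5.0 8.4 t 1.7
z 84 4 r 4.9 10.2 16.3 t 6.2
z 90 26 r -2.1 14.1 41.8 t 7.7
z 96 26 r -2.6 19.4 41.1 t 7.5
z 102 31 r -0.3 20.4 40.8 t 8.4
z 108 31 r -0.6 11.1 39.8 t 4.0
z 114 18 r 21.6 30.5 41.9 t 9.5
z 120 10 r 21.2 28.3 41.5 t 5.8
```

{"fn": "step_arm", "kwargs": {
  "series": [0,0.006,-0.001,0,0,0,1,0,0.005,0,0,0,0,1,0,0.004,0,0,0,0,1,0,0,0,0,0,0,1]
}}

```text
clock: 13.15
position: [644.7, -28.0, 107.2]
tool_rot: [0.815, -0.58, 0.002, -0.003]
ft_force: [3.0, 1.1, -0.4]
gripper_width: -0.1
```

```bash
python3 arc.py 4 1.59|head -2; python3 bolt.py
```

```text
[644.73879639 -27.99910927 107.23506011] -0.09768712773908461 [ 2.98955423  1.13549255 -0.40966321] 13.15
rad 22.602544284427566 z 85.23506011220778 off -0.8081142147131284 ang 1.311583389959151 r 88.18100974961209
z 66 19 r -37.5 -31.7 3.8 t 1.8
z 72 4 r -3.0 -1.3 3.1 t 1.9
z 78 7 r -3.6 -0.9 2.5 t 3.8
z 84 4 r -7.3 -1.1 16.0 t 4.5
z 90 24 r -10.9 5.5 30.4 t 5.8
z 96 26 r -11.3 10.6 32.6 t 7.3
z 102 25 r -12.0 11.4 32.0 t 9.5
z 108 38 r -9.6 5.3 31.3 t 6.1
z 114 17 r -1.1 19.2 30.6 t 8.6
z 120 10 r 12.5 19.9 29.9 t 10.2
```

{"fn": "step_arm", "kwargs": {
  "series": [0,0.004,0,0,0,0,1,0,0.004,0,0,0,0,1,0,0,0,0,0,0,1]
}}

```text
clock: 13.5
position: [644.2, -28.1, 107.6]
tool_rot: [0.815, -0.579, 0.005, -0.007]
ft_force: [19.7, 5.1, -13.2]
gripper_width: -0.3
```

The bolt is at its stop. Backing off outward and going up to look.

{"fn": "step_arm", "kwargs": {
  "series": [0,-0.012,0,0,0,0,1,0,-0.03,0,0,0,0,1,0,-0.03,-0.02,0,0,0,1,0,0,-0.05,0,0,0,1,0,0,-0.05,0,0,0,1]
}}

```text
clock: 14.0
position: [688.1, -12.3, 196.7]
tool_rot: [0.815, -0.579, -0.001, -0.001]
ft_force: [-0.4, -0.9, -0.5]
gripper_width: -0.0
```

{"fn": "step_arm", "kwargs": {
  "series": [0,0.045,-0.045,0,0,0,1,0,0.045,-0.02,0,0,0,1,0,0.045,0,0,0,0,1,0,0.02,0,0,0,0,1,0,0,0,0,0,0,1]
}}

```text
clock: 14.5
position: [576.5, -52.3, 245.8]
tool_rot: [0.814, -0.58, 0.001, -0.001]
ft_force: [0.8, -0.2, -0.2]
gripper_width: -0.1
```

```bash
python3 arc.py 4 1.59|head -2; python3 bolt.py
python3 - <<'E'
from h import *
import pickle
c=capture('wrist'); pickle.dump(c,open('w9.pkl','wb')); t=capture('side'); pickle.dump(t,open('s9.pkl','wb'))
p=proj(t,(620,-35,60)).astype(int); y,x=p[1]-36,p[0]-18
b=cv2.resize(t['frame'][y:y+72,x:x+54],(288,384),interpolation=cv2.INTER_CUBIC)
cv2.imwrite('pics/f9.png',np.hstack([c['frame'],b])[...,::-1])
E
```

```text
[576.50208018 -52.34608765 245.78675569] -0.10829233257853124 [ 0.76196657 -0.23160196 -0.16799477] 14.5
rad -49.844433580842896 z 223.78675569148103 off -1.4864900358611097 ang 1.789950846276648 r 229.27053797187654
z 66 17 r -38.7 -23.2 3.7 t -6.2
z 72 4 r -3.0 1.3 2.8 t 2.9
z 78 6 r -3.7 -2.0 2.2 t 3.4
z 84 3 r -7.2 -1.0 1.8 t 2.3
z 90 16 r -10.9 -1.9 9.7 t 6.6
z 96 14 r -11.3 -0.9 9.5 t 7.2
z 102 11 r -8.9 0.2 8.9 t 7.9
z 108 23 r -9.5 -0.8 8.3 t 2.8
```

View pics/f9.png

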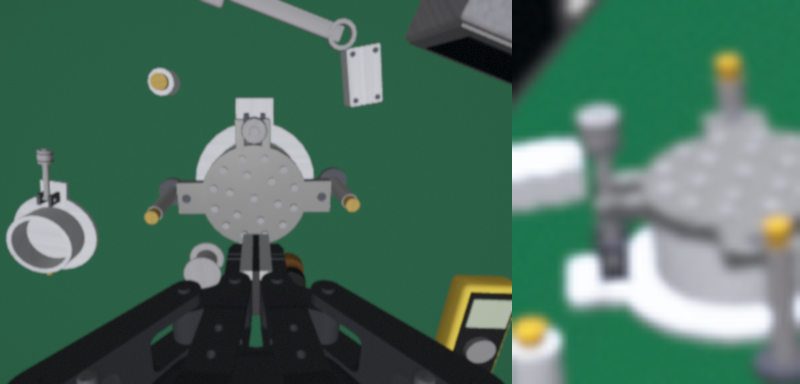

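The bolt stands upright in the fork, with its nut top at (254,131) between the prongs. The side-ear dots are at (187,198) and (320,197), and the side crop agrees. One numeric check remains before handing in.

Run:
```python
from lid import *
import pickle
c=pickle.load(open('w9.pkl','rb')); W=pts(c)
an=lambda d:np.degrees(np.arctan2(d[1],d[0])).round(1)
g=cv2.cvtColor(c['frame'],cv2.COLOR_RGB2GRAY).astype(float)
def dot(u,v):
    w=g[v-6:v+7,u-6:u+7]; k=np.clip(np.median(w)-15-w,0,None); y,x=np.mgrid[v-6:v+7,u-6:u+7]; return (k*x).sum()/k.sum(),(k*y).sum()/k.sum()
A,B=dot(187,198),dot(320,197); a,b=ray(c,*A,64)[:2],ray(c,*B,64)[:2]
L=(a+b)/2; d=an(a-b)-90; print(A,B,'span',np.hypot(*(a-b)),'L',L,'dir',d)
th=np.radians(d); n=L+76*np.array([np.cos(th),np.sin(th)])
print('notch',n,'nut top',ray(c,254,131,111)[:2])
for bd in(18.7,19.1,19.5): q=np.radians(bd); m=C+76*np.array([np.cos(q),np.sin(q)]); print(bd,n-m,np.hypot(*(n-m)))
r=np.hypot(W[...,0]-C[0],W[...,1]-C[1]); z=W[...,2]; k=(r<45)&(np.abs(z-64)<6)
p=W[k]; s=np.linalg.lstsq(np.c_[p[:,:2]-C,np.ones(len(p))],p[:,2],rcond=None)[0]; print('lid plane slope,z',s,len(p))
# foot: fit pot-foot outline for pot centre
t=pickle.load(open('ims.pkl','rb'))
```

```text
(np.float64(186.01239669421489), np.float64(198.35289256198348)) (np.float64(321.21375310687654), np.float64(196.44159072079535)) span 148.33877085617553 L [550.37069862 -58.44368332] dir 19.900000000000006
notch [621.83259627 -32.5748375 ] nut top [623.97125766 -33.90734815]
18.7 [-1.45538483  2.55857522] 2.9435441478758335
19.1 [-1.28352105  2.05660218] 2.4242604651162245
19.5 [-1.10815705  1.5558412 ] 1.9101449891445559
lid plane slope,z [ 9.89716339e-04 -1.92240138e-03  6.49323484e+01] 5034
```

Notch error is about 2.4 mm, the nut top is directly above the hinge, and the lid is flat. Handing in.

```bash
python3 -c "
from bench import observe,finish_job
s=observe(); print(s['clock'],s['ft_force']); print(finish_job())"
```

```text
14.65 [ 0.11304284 -0.01902941 -0.76956807]
the job is handed in; nothing more can be done
None
```

The job is handed in: the lid's notch faces the swing bolt, and the bolt stands upright in it with the robot clear. `finish_job` reports no verdict, so the result rests on my own checks below.

**What I did:** I pushed one solid ear with shut fingers and turned the lid about 96° on its pot. I then gripped the nut and lifted it. The nut slipped out of the jaws at about 0.9 rad. The bolt stayed at about 0.8 rad, and I finished by pushing it along its arc from outside until it met its stop, then withdrew.

**Last checks:**

| Check | Result | Limit |
|---|---|---|
| Notch middle to its mark | about 2.4 mm (1.9–2.9 mm, depending on the bolt direction assumed) | 6 mm |
| Lid tilt (slope) | about 0.002 rad | 0.035 rad |
| Lid top height | about 65 mm (calibration good to 2 mm) | 66.5 mm (lid z below 54.5 mm) |
| Nut position | within about 2 mm of straight above the hinge | bolt within 7° of upright |
| Time used | 14.65 s | 67 s |

**Failed or disagreed:**
- The first grip on the nut slipped.
- A straight inward push then wedged against the nut at about 24 N, so I switched to moving along the arc.
- The lid overshot by about 1°, which I left because it is within tolerance.
- The attenuator, housing and wrench looked unmoved in the last pictures, but I did not re-measure any bystander's position.

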